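# Index the turret stop and bring the indicator carriage up to it

### The arm

A 6-joint arm with a two-finger parallel gripper is mounted at the origin on a cart in front of the work surface, level with it; the furniture and walls round the work are solid. World frame = base frame: x ahead of the robot, y to its left, z up, the work surface at z = 0. Lengths are in mm, angles in rad, forces in N, time in s.
With the tool pointing down it reaches from about 350 to 875 mm from the base axis. Payload 4.2 kg.
Tool frame: the origin (TCP) lies at the very end of the fingers, on their centre line; the grasp point (between the pads) lies 19 mm behind it; z points along the fingers, y is the line along which they close (so a half turn about z gives the same grasp; the last joint's range is limited). The gripper opens to 85 mm and grips with 20 to 120 N. Pads are 22 mm wide; open, the fingers measure 114 mm over their backs; the gripper's body (76 mm by 85 mm) begins 54 mm behind the grasp point. The pads swing forward as they close: fully open they stand 13 mm farther back than shut.
Start: joints at [1.474, 0.385, 0.008, 0, -1.194, -0.259], TCP at [217.68, 585.845, 191.812] pointing down, gripper open.
Joint ranges: [-3.14, 3.14], [-1.21, 2.06], [-1.07, 1.41], [-3.16, 2.05], [-2.99, -0.16], [-3.1, 3.1]. Speed limits (rad/s): [2.79, 2.79, 3.14, 3.14, 3.14, 3.14].

### API

Orientations are given as a unit quaternion [x, y, z, w].
In Python, from bench import read_state, get_image, camera_model, job_done gives the robot as it stands.
- The arm moves only by the shell command python3 -m handwheel 'ROWS'. ROWS is JSON, a list of rows, each a list of 7 numbers: the shift along the tool's x, y, z in m, then the turn, a rotation vector about the tool's x, y, z in rad, then the gripper's target within -1 to 1 (fully open at 1, half-way at 0, shut at -1). In form: [[dx, dy, dz, wx, wy, wz, jaw], ...]. A call has 1 to 10 rows; each row is the pose to reach, as a shift and turn from the pose commanded when the call began, along the tool's axes at that moment; what a row does not reach only later rows make up. A row lasts 1/8 s, in which the tool goes at most 62.5 mm and 10.7 degrees, less where a joint would pass 70% of its speed; a pose out of reach is approached as far as the arm can. A call with a gripper value outside its range is refused whole. The fingers move at their own pace and stop on an object; the grip force is fixed at half the most. Time passes only in rows, so rows that repeat a pose let the fingers close. It gives the time, the measured TCP pose, the force, the opening and the grip force at its end, in the units of the state.
- read_state(): the state, without advancing time (a new reading comes with each control period).
- get_image(name): name is "side" or "top"; returns (picture, depth): 420x560x3 uint8, blue, green, red; 420x560 float32, mm along the optical axis (not along the pixel's ray), 0 where there is no reading.
- camera_model(name): a dict with "K" (3x3 intrinsics, pixels), "rvec" (rotation vector, rad) and "tvec" (3), from world to camera coordinates, as OpenCV has them. Camera axes: x right, y down, z forward; pixel columns grow to the right and rows downward; lengths in mm; the calibration is good to about 2 mm. A picture is of the moment at which its call begins. camera_model takes no time and is no camera call.
- job_done(): hands the job in; it is judged then, once.
The state is a dict: "clock": time; "joints": joint angles; "joint_vel": joint speeds; "joint_efforts": joint torques, N m; "position": TCP position; "ee_rot": TCP orientation; "contact_force": force on the tool from outside, world axes, zero at the start; "wrist_torque": the same for the moment, N m; "gripper_width": finger opening in mm; "grasp_force": force on a finger pad.
Only numpy, scipy, OpenCV 4.12 (cv2) and the standard library are available. Lean on these libraries where they do the work, as an engineer would, in place of code of your own. Each camera call takes 0.05 s, during which the arm holds its last target. There are 200 camera calls.

### The job

Flick the scalloped thumbwheel of the turret stop round, click by click, until the lobe with the brass stop screw has clicked in pointing straight up. Then gently push the indicator carriage along the rail (it has a steel push plate at its tail) until its stop rod rests against the brass screw, and leave it there. Do not touch the dial indicator or disturb the loose things round the bench.

Things in the scene. Friction and masses are not known exactly. Their poses are not given: they have to be found in the camera images.
- stop_bench: Taper-check bench, fixed to the worktop: dark grey base 186 x 350 mm, 16 mm high; steel rail along its y axis, turret stop at its +y end, and on its +x side a spindle between two centres (90 to 128 mm from the rail's centre line, up to 104 mm high). Origin under the rail's centre line on the worktop; z up, x away from the robot, give or take the yaw.
- wheel_centre (a point): Centre of the turret's upright aluminium thumbwheel, on its axle, 70 mm above the worktop; fixed to the bench, axes as stop_bench. The wheel is 12 mm thick along y; disc radius 32 mm, with six thumb lobes 60 degrees apart, 12 mm wide, round-ended (radius 6), reaching out to a radius of 52 mm. Above 33 mm over this point there are only lobes.
- wheel_top (a point): Fixed point straight above wheel_centre at the tip of the upper lobe, 122 mm above the worktop. In every clicked-in position one lobe points straight up to here. A fingertip beside it that pushes it along the bench's x past half way (30 degrees) clicks the wheel one place on: a spring roller pulls it home. Turns both ways without end; 3 to 8 N of push.
- screw_face (a point): Middle of the wheel's face that looks to the bench's -y; turns with the wheel. Six stop screws stand out of it, one at each lobe's angle, 24 mm from the axle: 24 (brass), 30, 36, 42, 12 and 18 mm long, in this order clockwise when one looks along +y at the face (z up, x right). The others are black steel; the brass one's lobe has a yellow mark.
- turret (a joint): Angle of the wheel about the bench's y axis (rad, not wrapped): 0 (or any whole turn) when the brass screw's lobe points straight up; it grows as the top of the wheel moves to the bench's +x. Each click is 1.047 rad. At the start it stands one to four clicks above 0.
- brass_tip (a point): Tip of the brass stop screw, on the wheel, 24 mm from the axle line and 30 mm from the wheel's middle plane towards -y of the bench. With the brass screw up it is straight above the axle, at 94 mm, in line with the carriage's stop rod.
- carriage (a joint): Travel of the blue carriage along the bench's +y (m), towards the wheel. 0.085 when its stop rod touches the brass screw in the top place (other screws stop it 6 mm or more away from there). It slides with about 2 N of drag and stays where it is left.
- push_plate (a point): Middle of the outer face (looking to the bench's -y) of the carriage's steel push plate: 50 mm wide along x, from 20 mm above to 20 mm below this point, 66 mm above the worktop. The carriage is 90 mm long from this face towards +y; over it nothing is higher than 104 mm above the worktop. The plate's face stands out 3 mm from the saddle.
- indicator: Dial indicator lying face up on the carriage, case 57 mm across, its top 87 mm above the worktop, its stem pointing to the spindle on the bench's +x side; its case begins 17 mm in from the push plate's outer face. Not to be touched.
- setting_ring_l: Loose black setting ring, 72 mm across, 18 mm high, on the worktop in front of the bench; origin at the centre of its underside.
- puck: Loose black pot magnet with a knob, 43 mm across, 37 mm high; origin at the centre of its underside.
- bolt_a: Loose hex bolt standing on its head, 20 mm across, 41 mm high; origin at the centre of its underside.
- plug_thin_a: Loose thin plug gauge standing on its foot, 24 mm across, 146 mm high, left of the bench; origin at the centre of its underside.
- snap_gauge: Loose C-shaped snap gauge lying flat, 104 mm across, 11 mm high, right of the bench; origin at the centre of its underside.
- tape_roll: Loose roll of tape, 48 mm across, 18 mm high; origin at the centre of its underside.
- ring_mesh: Loose black setting ring, 40 mm across, 12 mm high; origin at the centre of its underside.

How it is judged:
By the outcome, as a careful person would: the job done as asked, in the order asked, and still so for the second after the job is handed in, with the robot touching nothing.
It also fails if it takes over 45 s, if anything falls off the work surface, if the arm or the gripper's body presses on something with over 40 N, if the wrist force passes 120 N, or if a joint passes its speed limit or range.

## Working session

There is one attempt and no reset: what is moved stays moved. The work goes in short steps, Python scripts to look and compute and a shell command to move; the robot and the scene stay as the last step left them, time stands still between calls to the robot, and variables do not carry over. Pictures are saved under pics/ and viewed, at most 10 in all, crops included, and the job is handed in when it is done.

```bash
ls; mkdir -p pics; cat > h.py <<'E'
import numpy as np, cv2
from bench import *
def grab(n):
    im,d=get_image(n); return im,d
def cam(n):
    c=camera_model(n); K=np.array(c["K"],float); R=cv2.Rodrigues(np.array(c["rvec"],float))[0]; t=np.array(c["tvec"],float).ravel(); return K,R,t
def cloud(n,d):
    K,R,t=cam(n); v,u=np.mgrid[0:d.shape[0],0:d.shape[1]]
    r=np.stack([u,v,np.ones_like(u)],-1)@np.linalg.inv(K).T
    return (r*d[...,None]-t)@R
def onplane(n,u,v,z):
    K,R,t=cam(n); r=R.T@np.linalg.inv(K)@[u,v,1]; c=-R.T@t; return c+r*(z-c[2])/r[2]
def proj(n,p):
    K,R,t=cam(n); q=K@(R@np.array(p,float)+t); return q[:2]/q[2]
E
python3 - <<'E'
from h import *
for n in("top","side"):
    im,d=grab(n); cv2.imwrite(f"pics/{n}0.png",im); np.save(f"pics/{n}0.npy",d)
    K,R,t=cam(n); print(n,(-R.T@t).round(),R[2].round(2),(d>0).mean())
s=read_state(); print(s)
E
```

```text
pics
top [ 393.  -22. 1397.] [ 0.09  0.03 -1.  ] 0.996062925170068
side [-465.  194.  835.] [ 0.79 -0.16 -0.6 ] 0.9961947278911565
{'clock': 0.1, 'joints': array([ 1.47359247e+00,  3.85496582e-01,  6.74795103e-03, -4.05445071e-04,
       -1.19401510e+00, -2.58580719e-01]), 'joint_vel': array([ 4.64266782e-06, -1.73346676e-03,  3.11371789e-03,  1.09715734e-03,
        5.99945356e-04,  1.70636062e-04]), 'joint_efforts': array([ 1.99385054e-04, -3.93322778e+01,  1.88928062e+01,  4.19791952e+00,
       -2.60388078e-03,  5.70805909e-06]), 'position': array([217.50213118, 585.28629857, 190.81953964]), 'ee_rot': array([ 9.84205122e-01, -1.77029021e-01, -1.08528449e-04,  9.95689737e-04]), 'contact_force': array([ 0.18233488,  0.34359862, -0.54815405]), 'wrist_torque': array([-0.0499308 ,  0.04469409,  0.0235741 ]), 'grasp_force': 0.0, 'gripper_width': 85.52529478735407}
```

View pics/top0.png

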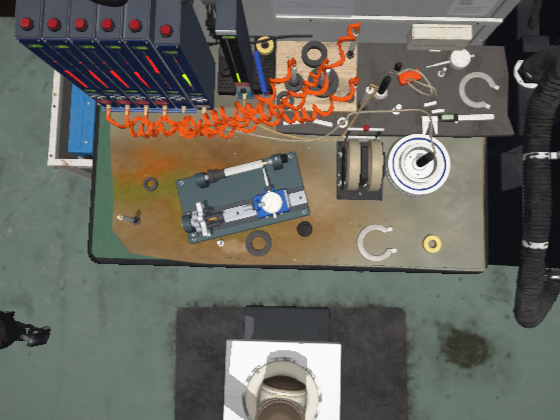

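View pics/side0.png

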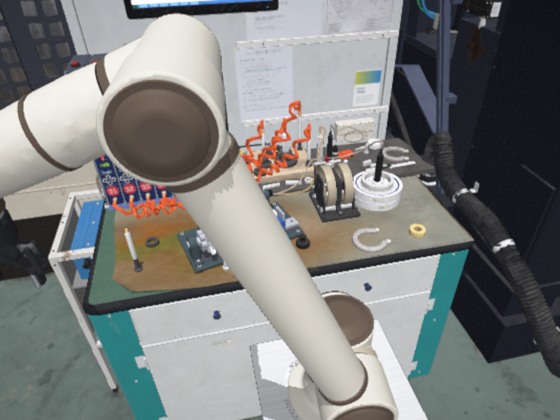

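The top view shows the bench around (245,197), with the turret near (200,217), the blue carriage at (270,204) and the rail running to about (308,197). The arm hides most of the bench in the side view. Next I'll measure from the top view.

```bash
python3 - <<'E'
from h import *
im=cv2.imread("pics/top0.png"); d=np.load("pics/top0.npy"); P=cloud("top",d)
roi=np.zeros(d.shape,bool); roi[145:250,170:325]=True
tab=P[245:260,280:340,2]; print("table z",np.median(tab),tab.std())
m=roi&(P[...,2]>9)&(P[...,2]<130)
m8=cv2.morphologyEx(m.astype(np.uint8),cv2.MORPH_OPEN,np.ones((5,5)))
cs,_=cv2.findContours(m8,cv2.RETR_EXTERNAL,cv2.CHAIN_APPROX_NONE)
c=max(cs,key=cv2.contourArea)
lo=roi&(P[...,2]>9)&(P[...,2]<24)&(m8>0)
r=cv2.minAreaRect(P[lo][:,:2].astype(np.float32)); print("rect lo",r)
r=cv2.minAreaRect(c.astype(np.float32)); b=cv2.boxPoints(r); w=np.array([onplane("top",*q,16) for q in b]); print("box",w.round(1), np.linalg.norm(np.diff(w[:,:2],axis=0),axis=1))
for z0,z1 in((105,140),(92,104),(75,92)):
    q=roi&(P[...,2]>z0)&(P[...,2]<z1); n,l,st,ce=cv2.connectedComponentsWithStats(q.astype(np.uint8))
    for i in range(1,n):
        if st[i,4]>3: print(z0,st[i],ce[i].round(1),P[l==i].mean(0).round(1),P[l==i].min(0).round(),P[l==i].max(0).round())
hsv=cv2.cvtColor(im,cv2.COLOR_BGR2HSV)
bl=roi&(hsv[...,0]>100)&(hsv[...,0]<125)&(hsv[...,1]>140)&(hsv[...,2]>80)
print("blue",bl.sum(),P[bl].mean(0),np.percentile(P[bl],[2,98],axis=0))
cv2.imwrite("pics/topc.png",cv2.resize(im[140:255,165:325],None,fx=5,fy=5,interpolation=cv2.INTER_CUBIC))
E
```

```text
table z -0.08287794133483145 92.98611476621521
rect lo ((516.8742065429688, 120.3753890991211), (251.10386657714844, 349.3330993652344), 15.268487930297852)
box [[593.9 333.9  16. ]
 [688.5 -14.4  16. ]
 [503.7 -63.9  16. ]
 [410.  280.2  16. ]] [361.00612173 191.33108284 356.54124732]
105 [252 204   5   3   7] [254.1 205.1] [516.8  85.3 106.8] [514.  80. 105.] [520.  91. 110.]
105 [197 215   6   7  33] [199.8 218.2] [478.1 224.8 118. ] [471. 218. 107.] [487. 233. 125.]
92 [271 155  10   8  29] [275.2 158. ] [645.6  34.1  95.3] [635.  21.  92.] [654.  45. 103.]
92 [207 171   6  10  33] [209.5 175. ] [595.7 208.   95.1] [582. 201.  93.] [606. 215. 101.]
92 [194 174   9   9  42] [198.4 177.6] [588.2 237.7  94.5] [576. 227.  92.] [598. 250.  98.]
92 [242 201  23  10 110] [253.1 205.8] [515.6  88.6  99.6] [504.  60.  93.] [528. 118. 104.]
92 [196 202  24  34 181] [204.2 218.4] [479.2 217.1  97.4] [435. 178.  92.] [523. 241. 103.]
92 [191 213   6   7  32] [193.9 216.2] [484.2 244.8  96.8] [477. 239.  92.] [493. 254. 101.]
92 [181 217   9  11  32] [185.3 222.2] [467.9 267.5  94.2] [455. 25
[... 309 characters left out ...]
261 181  21  37 401] [270.7 200.7] [532.   43.2  84.6] [489.  15.  75.] [586.  69.  92.]
75 [283 190   7  18  57] [286.1 198.3] [539.2   2.4  85.7] [516.  -6.  79.] [561.  11.  90.]
75 [200 206   8  10  28] [203.6 210.1] [502.  221.8  85.9] [489. 212.  77.] [512. 231.  92.]
75 [192 208   7   8  21] [195.  211.8] [497.3 245.2  82.7] [489. 236.  75.] [507. 255.  92.]
75 [181 215  21  17 160] [189.  223.5] [465.3 259.5  85.3] [445. 228.  75.] [489. 282.  92.]
75 [205 219  15  11  53] [210.7 224.3] [464.6 201.2  85.2] [452. 179.  75.] [479. 218.  92.]
blue 310 [524.63694597  49.6638399   71.80988282] [[4.91659857e+02 1.24270668e-02 4.31461311e+01]
 [5.66499189e+02 8.95438234e+01 1.06003301e+02]]
```

View pics/topc.png

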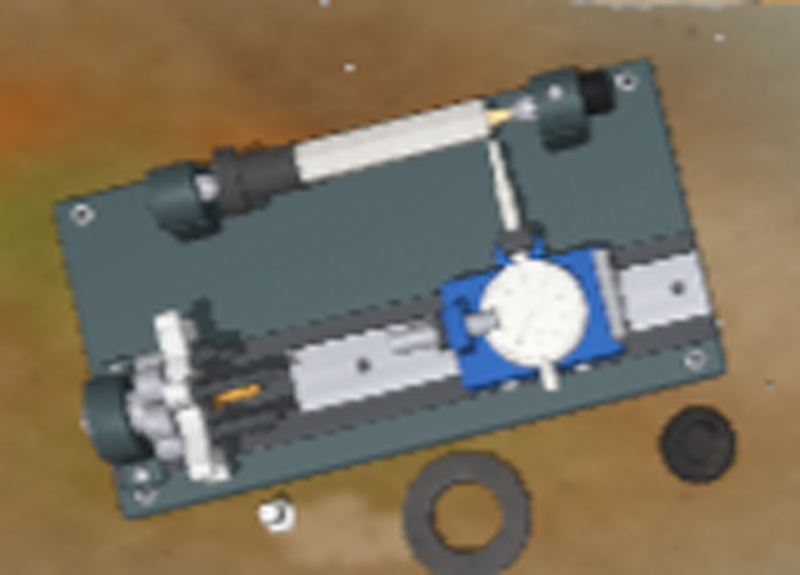

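The crop shows the wheel's edge-on lobes at crop (170,325) to (210,470). Brass is at (240,393), the push plate's top edge is at (608,293), and the rail lies between them. Push plate and wheel lobe agree on a yaw of about 15.2°. To read the wheel's state, I'll compare the brass pixels with the six possible tip positions.

```bash
cat >> h.py <<'E'
yaw=np.radians(15.2); XB=np.array([np.cos(yaw),np.sin(yaw),0]); YB=np.array([-np.sin(yaw),np.cos(yaw),0]); ZB=np.array([0,0,1.])
WC=np.array([478.1,225.5,70.])
def tgt(bx,by,z): return WC*[1,1,0]+XB*bx+YB*by+ZB*z
def step(p):
    """shift in tool axes (m) from the present measured pose to world p"""
    from scipy.spatial.transform import Rotation as Ro
    s=read_state(); R=Ro.from_quat(s["ee_rot"]); return (R.inv().apply(np.array(p)-s["position"])/1000).round(4)
def toolang(ang):
    """turn about tool z so tool x lies at world yaw ang (mod pi), tool down; rotvec"""
    from scipy.spatial.transform import Rotation as Ro
    s=read_state(); R=Ro.from_quat(s["ee_rot"]); out=[]
    for a in(ang,ang+np.pi):
        x=np.array([np.cos(a),np.sin(a),0]); z=np.array([0,0,-1.]); T=np.stack([x,np.cross(z,x),z],1)
        out.append((R.inv()*Ro.from_matrix(T)).as_rotvec().round(3))
    return out
E
python3 - <<'E'
from h import *
im=cv2.imread("pics/top0.png"); d=np.load("pics/top0.npy"); P=cloud("top",d)
hsv=cv2.cvtColor(im,cv2.COLOR_BGR2HSV)
m=(hsv[...,0]>12)&(hsv[...,0]<35)&(hsv[...,1]>130)&(hsv[...,2]>120); m[:205]=0;m[:,:190]=0;m[240:]=0;m[:,225:]=0
v,u=np.nonzero(m)
q=P[m]; rel=q-WC
print(np.c_[u,v,hsv[m],q.round(),(rel@XB).round(),(rel@YB).round()])
for k in range(6):
    a=k*np.pi/3; f=lambda r,y: proj("top",WC+XB*r*np.sin(a)+ZB*r*np.cos(a)+YB*y).round(1)
    print(k,"tip",f(24,-30),"root",f(24,-6),"lobe tip",f(52,0))
for n,p in (("plate",[539.2,2.4,86]),): print(n,(np.array(p)-WC)@XB,(np.array(p)-WC)@YB)
print(toolang(yaw),step(tgt(0,0,200)), read_state()["joints"])
E
```

```text
[[214. 217.  18. 143. 134. 487. 200.  45.   2. -27.]
 [215. 217.  18. 165. 201. 487. 196.  52.   1. -31.]
 [216. 217.  18. 156. 165. 489. 198.  20.   3. -29.]
 [210. 218.  18. 149. 147. 484. 211.  45.   2. -16.]
 [211. 218.  18. 164. 211. 484. 207.  52.   1. -20.]
 [212. 218.  19. 166. 229. 484. 205.  45.   1. -21.]
 [213. 218.  18. 168. 220. 484. 202.  45.   0. -24.]
 [214. 218.  18. 170. 210. 484. 200.  45.  -1. -27.]
 [215. 218.  18. 170. 191. 484. 196.  53.  -2. -30.]
 [208. 219.  18. 154. 124. 481. 215.  53.  -0. -11.]
 [209. 219.  18. 168. 193. 481. 214.  44.   0. -12.]
 [210. 219.  18. 170. 210. 481. 209.  54.  -2. -17.]
 [211. 219.  18. 171. 206. 481. 207.  51.  -2. -19.]
 [212. 219.  18. 148. 176. 481. 204.  50.  -3. -21.]
 [213. 219.  18. 135. 147. 483. 207.  20.   0. -20.]
 [224. 236.  20. 141. 130. 437. 176.   3. -52. -37.]
 [220. 237.  20. 140. 131. 434. 188.  -3. -52. -24.]
 [221. 237.  20. 145. 132. 434. 185.   1. -53. -28.]
 [222. 237.  20. 147. 132. 434. 182.   3. -54. -31.]
 [223. 237.  20. 151. 135. 434. 180.  -2. -54. -33.]
 [224. 237.  20. 151. 137. 434. 176.   1
[... 832 characters left out ...]
4. 429. 179.   0. -60. -32.]
 [224. 239.  19. 144. 138. 429. 176.   1. -61. -35.]]
0 tip [212.3 216.1] root [203.5 218.3] lobe tip [199.3 218.1]
1 tip [211.3 209. ] root [202.6 211.1] lobe tip [197.4 202.3]
2 tip [212.7 209.8] root [204.2 211.8] lobe tip [201.  204.3]
3 tip [215.1 217.5] root [206.6 219.5] lobe tip [206.3 220.7]
4 tip [216.1 224.5] root [207.6 226.6] lobe tip [208.3 236. ]
5 tip [214.7 224. ] root [206.  226.1] lobe tip [204.9 235.3]
plate 0.46810205748133527 -231.3149387317295
[array([ 0.002,  0.   , -0.621]), array([ 1.00e-03, -3.00e-03,  2.52e+00])] [ 0.3696  0.2464 -0.0086] [ 1.47359247e+00  3.85496582e-01  6.74795103e-03 -4.05445071e-04
 -1.19401510e+00 -2.58580719e-01]
```

Brass pixels lie on the axle line at z≈47, so the brass screw points straight down. That is three clicks from the top. I'll go above the wheel's -x side with jaws shut and the tool's x along the bench's x.

```bash
python3 -c "
from h import *
print(step(tgt(-45,0,190)))"
```

```text
[0.333  0.2726 0.0014]
```

```bash
python3 -m handwheel '[[0.04,0.033,-0.01,0,0,-0.08,-1],[0.08,0.066,-0.01,0,0,-0.16,-1],[0.12,0.098,-0.01,0,0,-0.24,-1],[0.16,0.131,-0.01,0,0,-0.32,-1],[0.2,0.164,-0.01,0,0,-0.4,-1],[0.24,0.197,-0.01,0,0,-0.48,-1],[0.29,0.237,-0.005,0,0,-0.56,-1],[0.333,0.2725,0,0,0,-0.621,-1],[0.333,0.2725,0,0,0,-0.621,-1],[0.333,0.2725,0,0,0,-0.621,-1]]'
python3 - <<'E'
from h import *
print(read_state()["joints"],step(tgt(-25,0,107)),toolang(yaw)[0])
ims=[grab("top")[0][140:255,165:325],grab("side")[0][180:290,150:330]]
cv2.imwrite("pics/a.png",np.vstack([cv2.resize(i,(640,300 if 0 else int(640*i.shape[0]/i.shape[1])),interpolation=cv2.INTER_CUBIC) for i in ims])[:,:][::1] if 0 else np.hstack([cv2.resize(i,(400,290)) for i in ims]))
E
```

```text
clock: 1.35
position: [434.9, 214.3, 191.6]
ee_rot: [0.991, 0.132, -0.0, 0.0]
contact_force: [-0.7, -0.3, 0.0]
gripper_width: -0.0
grasp_force: 0.0
[ 7.93579537e-01  1.44980586e-01 -3.24192868e-01 -2.00131946e-04
 -1.10190131e+00  1.04148448e+00] [0.0197 0.0005 0.0846] [-0.     0.    -0.001]
```

View pics/a.png

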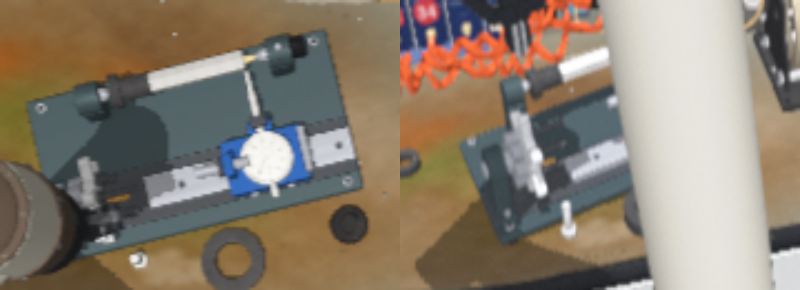

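The wheel is at side-crop (525,160), and the gripper hangs clear above it. I'll descend beside the upper lobe on the -x side.

```bash
python3 -m handwheel '[[0.01,0,0.04,0,0,0,-1],[0.0197,0.0005,0.075,0,0,0,-1],[0.0197,0.0005,0.0846,0,0,0,-1],[0.0197,0.0005,0.0846,0,0,0,-1]]'
python3 - <<'E'
from h import *
ims=[grab("side")[0]]
i=ims[0]; u,v=proj("side",WC).astype(int); c=i[v-60:v+45,u-70:u+70]; cv2.imwrite("pics/b.png",cv2.resize(c,(720,540),interpolation=cv2.INTER_CUBIC))
print(u,v,(read_state()["position"]-WC)@XB,(read_state()["position"]-WC)@YB)
E
```

```text
clock: 1.95
position: [453.7, 219.7, 107.3]
ee_rot: [0.991, 0.133, -0.0, 0.0]
contact_force: [0.5, -0.3, -0.1]
gripper_width: -0.2
grasp_force: 0.0
205 238 -24.456899368267905 0.9530167490754585
```

View pics/b.png

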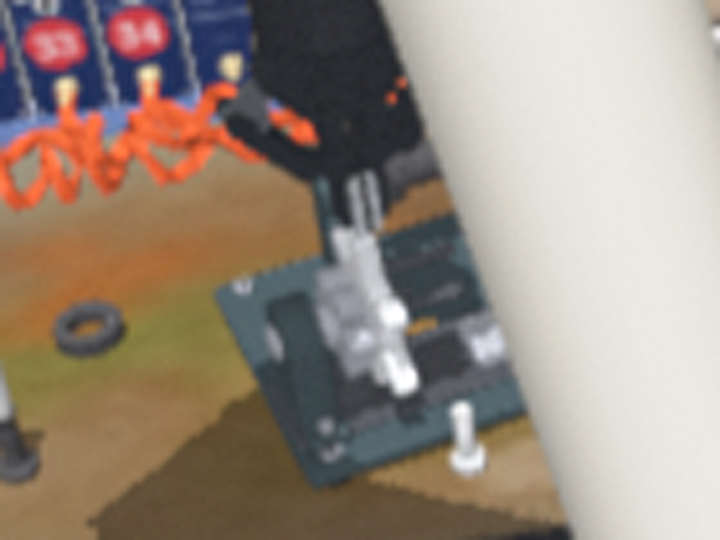

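The finger, at crop (365,200), stands in front of the upper lobe and in line with the wheel. The brass shows low, at (420,325). First flick: push along +x.

```bash
python3 -c "
from h import *
for k in range(6):
    a=k*np.pi/3; f=lambda r,y: proj('side',WC+XB*r*np.sin(a)+ZB*r*np.cos(a)+YB*y).round(1)
    print(k,f(24,-18))"
python3 -m handwheel '[[0.008,0,0,0,0,0,-1],[0.014,0,0,0,0,0,-1],[0.02,0,0,0,0,0,-1],[0.026,0,0,0,0,0,-1],[0.032,0,0,0,0,0,-1]]'
python3 -m handwheel '[[0.006,0,0,0,0,0,-1],[0.012,0,0,0,0,0,-1],[0.015,0,0,0,0,0,-1],[0.017,0,0,0,0,0,-1],[0.017,0,0,0,0,0,-1]]'
```

```text
0 [210.6 229.9]
1 [208.6 229.1]
2 [209.7 235.6]
3 [212.6 242.9]
4 [214.7 243.8]
5 [213.7 237.3]
clock: 2.62
position: [485.4, 227.5, 107.2]
ee_rot: [0.991, 0.132, -0.0, 0.0]
contact_force: [-0.1, 0.0, -0.1]
gripper_width: 0.0
grasp_force: 0.0
clock: 3.25
position: [501.3, 231.9, 107.2]
ee_rot: [0.991, 0.132, -0.0, 0.0]
contact_force: [0.3, 0.1, 1.1]
gripper_width: 0.1
grasp_force: 0.0
```

```bash
python3 -m handwheel '[[0,0,-0.02,0,0,0,-1],[-0.01,0,-0.045,0,0,0,-1],[-0.05,0,-0.045,0,0,0,-1],[-0.073,0,-0.045,0,0,0,-1],[-0.073,0,-0.045,0,0,0,-1]]'
cat >> h.py <<'E'
def brass():
    im,d=grab("side"); hsv=cv2.cvtColor(im,cv2.COLOR_BGR2HSV); P=cloud("side",d); rel=P-WC
    bx,by,bz=rel@XB,rel@YB,rel[...,2]
    m=(hsv[...,0]>12)&(hsv[...,0]<38)&(hsv[...,1]>120)&(hsv[...,2]>100)&(abs(bx)<60)&(abs(by)<38)&(bz>-45)&(bz<60)
    v,u=np.nonzero(m)
    for r in np.c_[u,v,hsv[m],bx[m].round(),by[m].round(),bz[m].round()].astype(int): print(*r)
    return im
E
python3 - <<'E'
from h import *
i=brass(); u,v=proj("side",WC).astype(int); c=i[v-60:v+45,u-70:u+70]; cv2.imwrite("pics/c.png",cv2.resize(c,(720,540),interpolation=cv2.INTER_CUBIC))
E
```

```text
clock: 3.88
position: [429.7, 212.3, 152.7]
ee_rot: [0.991, 0.133, 0.0, -0.0]
contact_force: [0.5, 0.1, -0.3]
gripper_width: -0.0
grasp_force: 0.0
217 240 18 125 139 1 -32 -20
216 241 17 143 166 -2 -28 -20
217 241 17 130 153 -4 -30 -19
215 242 17 128 151 -1 -25 -23
```

View pics/c.png

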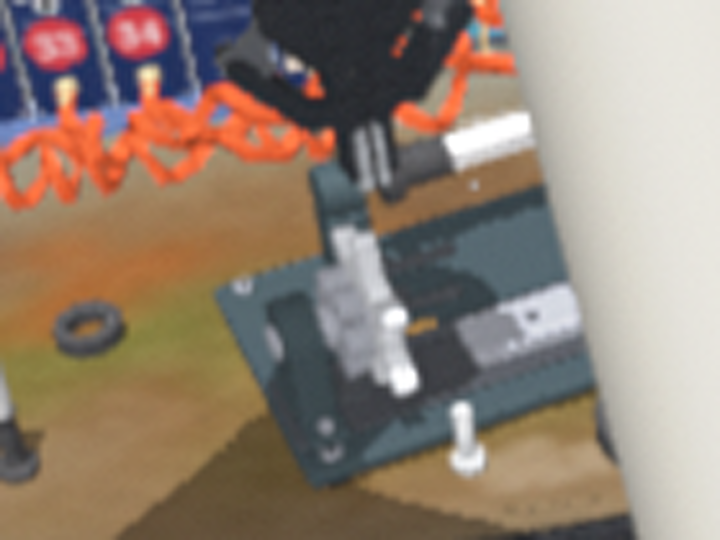

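The wheel looks unchanged after the push: the brass is still low at (420,325). I'll check whether the finger actually met the lobe.

```bash
python3 - <<'E'
from h import *
u0,v0=proj("side",WC).astype(int)
f=lambda p:((proj("side",p)-[u0-70,v0-60])*5.14).round()
for n,p in dict(tcp_b=[453.7,219.7,107.3],tcp_c=[429.7,212.3,152.7],lobetop=WC+ZB*52,lob300=WC+ZB*26-XB*45,lob240=WC-ZB*26-XB*45,tiplow=WC-ZB*24-YB*30).items(): print(n,f(p))
im,d=grab("side"); P=cloud("side",d); rel=P-WC; bx,by,bz=rel@XB,rel@YB,rel[...,2]
m=(abs(bx)<60)&(abs(by)<15)&(bz>35)&(bz<60)
print(np.median(by[m]),np.percentile(bx[m],[5,50,95]),np.percentile(by[m],[5,95]),bz[m].max(),m.sum())
m=(bx>-75)&(bx<-20)&(abs(by)<30)&(bz>75)&(bz<110)
for z in range(76,110,6):
    k=m&(abs(bz-z)<3); print(z,k.sum(),np.percentile(bx[k],[5,50,95]).round(),np.percentile(by[k],[5,50,95]).round()) if k.sum() else 0
E
```

```text
tcp_b [368. 284.]
tcp_c [374. 242.]
lobetop [350. 236.]
lob300 [385. 321.]
lob240 [397. 394.]
tiplow [419. 327.]
-4.106856284199219 [-9.21341668 -4.29301274  4.33806016] [-10.14217901   0.30433566] 51.95126434952331 34
```

```bash
python3 - <<'E'
from h import *
im,d=grab("side"); P=cloud("side",d); rel=P-WC; u0,v0=proj("side",WC).astype(int)
s=read_state();print(s["position"],s["joints"],s["gripper_width"])
for y in range(100,215,12):
    for x in (345,360,372,384,400):
        u=int(u0-70+x/5.14); v=int(v0-60+y/5.14); print((x,y),im[v,u],P[v,u].round(),end=" ")
    print()
E
```

```text
[431.54905588 213.24747754 152.46029639] [ 7.97521423e-01  1.74990729e-01 -3.93976799e-01  2.76612919e-04
 -1.00089711e+00  1.03850216e+00] -0.08884624126606706
(345, 100) [49 46 42] [418. 215. 250.] (360, 100) [46 43 41] [429. 208. 242.] (372, 100) [51 47 45] [419. 203. 247.] (384, 100) [51 45 42] [421. 198. 245.] (400, 100) [58 59 84] [433. 191. 236.] 
(345, 112) [50 45 42] [421. 216. 242.] (360, 112) [45 40 38] [431. 209. 235.] (372, 112) [49 44 42] [421. 204. 240.] (384, 112) [49 44 40] [424. 199. 237.] (400, 112) [ 64 106 245] [718. 191.  38.] 
(345, 124) [52 47 44] [417. 217. 236.] (360, 124) [87 85 82] [426. 210. 228.] (372, 124) [127 122 119] [424. 205. 229.] (384, 124) [71 67 64] [427. 200. 227.] (400, 124) [133 154 176] [742. 192.   9.] 
(345, 136) [57 53 50] [422. 218. 227.] (360, 136) [146 142 140] [422. 211. 225.] (372, 136) [127 123 122] [420. 206. 226.] (384, 136) [101  94  91] [429. 201. 219.] (400, 136) [108 139 161] [744. 193.  -0.] 
(345, 148) [51 48 45] [422. 219. 221.] (360, 148) [153 148 145] [420. 211. 221.] (372, 148) [118 115 113] [419. 207. 221.] (384, 148) 
[... 388 characters left out ...]
. 205.] (384, 172) [156 151 148] [418. 204. 205.] (400, 172) [89 87 87] [585. 197.  84.] 
(345, 184) [110 102  86] [581. 227.  85.] (360, 184) [154 149 146] [418. 214. 201.] (372, 184) [108 105 104] [420. 209. 198.] (384, 184) [134 129 126] [419. 204. 198.] (400, 184) [82 77 77] [580. 197.  81.] 
(345, 196) [94 90 73] [576. 228.  78.] (360, 196) [85 85 80] [576. 219.  76.] (372, 196) [ 70 105 139] [683. 215.  -2.] (384, 196) [56 67 77] [591. 208.  64.] (400, 196) [64 66 72] [579. 199.  71.] 
(345, 208) [75 70 60] [573. 229.  73.] (360, 208) [81 78 69] [573. 220.  72.] (372, 208) [ 71 106 143] [671. 216.  -2.] (384, 208) [ 68 103 137] [670. 210.  -3.] (400, 208) [ 69 103 139] [668. 200.  -3.]
```

The depth image puts the finger ends at z≈197 while the state reports 152, although x and y agree. The real tip is about 44 mm higher than reported, so the push passed above the lobe. I'll correct for that, descend with force watch, and measure the tip again.

```bash
python3 -m handwheel '[[0.01,0,0.03,0,0,0,-1],[0.02,0,0.06,0,0,0,-1],[0.02,0,0.072,0,0,0,-1],[0.02,0,0.08,0,0,0,-1],[0.02,0,0.08,0,0,0,-1]]'
cat >> h.py <<'E'
def tip():
    s=read_state(); im,d=grab("side"); P=cloud("side",d); p=s["position"]
    m=(np.hypot(P[...,0]-p[0],P[...,1]-p[1])<25)&(P[...,2]>p[2]+15)&(P[...,2]<p[2]+100)
    m&=((P-WC)@XB<-20)
    q=P[m]; lo=q[q[:,2]<np.percentile(q[:,2],12)]
    print("pos",p.round(1),"bench",((p-WC)@XB).round(1),((p-WC)@YB).round(1),"tip z min/1%",q[:,2].min().round(1),np.percentile(q[:,2],2).round(1),"xy low",((lo-WC)@XB).mean().round(1),((lo-WC)@YB).mean().round(1),np.percentile((lo-WC)@YB,[3,97]).round(1))
    return im
E
python3 - <<'E'
from h import *
i=tip(); u,v=proj("side",WC).astype(int); c=i[v-60:v+45,u-70:u+70]; cv2.imwrite("pics/d.png",cv2.resize(c,(720,540),interpolation=cv2.INTER_CUBIC))
E
```

```text
clock: 4.65
position: [450.2, 218.0, 72.3]
ee_rot: [0.991, 0.132, -0.0, 0.0]
contact_force: [0.1, 0.4, 0.7]
gripper_width: 0.2
grasp_force: 0.0
pos [450.2 218.   72.3] bench -28.9 0.1 tip z min/1% 88.7 90.3 xy low -35.6 -3.2 [-10.4  15.2]
```

View pics/d.png

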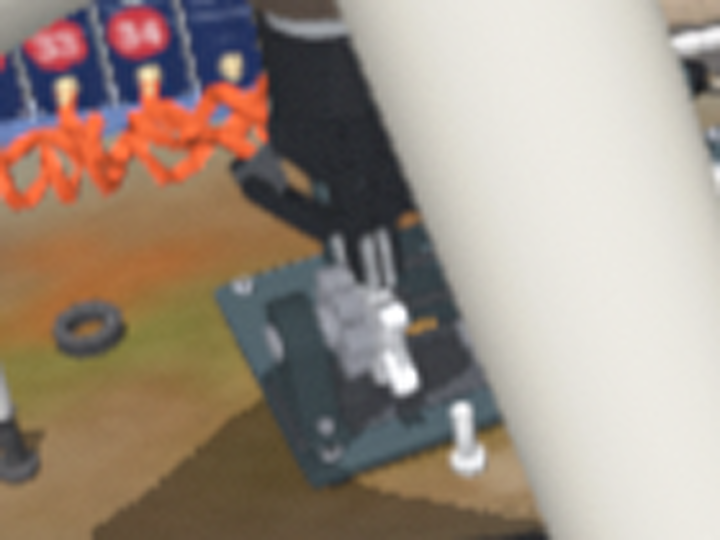

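The finger now covers the upper lobe at crop (375,230 to 300). I'll go down a further 8 mm and push.

```bash
python3 -m handwheel '[[0,0,0.004,0,0,0,-1],[0,0,0.008,0,0,0,-1],[0.007,0,0.008,0,0,0,-1],[0.012,0,0.008,0,0,0,-1],[0.018,0,0.008,0,0,0,-1]]'
python3 -m handwheel '[[0.005,0,0,0,0,0,-1],[0.01,0,0,0,0,0,-1]]'
python3 -m handwheel '[[0.005,0,0,0,0,0,-1],[0.01,0,0,0,0,0,-1],[0.015,0,0,0,0,0,-1],[0.02,0,0,0,0,0,-1],[0.02,0,0,0,0,0,-1]]'
```

```text
clock: 5.32
position: [465.8, 221.7, 64.0]
ee_rot: [0.991, 0.132, -0.002, 0.001]
contact_force: [-7.6, 0.1, 5.9]
gripper_width: -0.4
grasp_force: 3.7
clock: 5.58
position: [475.5, 224.4, 63.6]
ee_rot: [0.991, 0.132, -0.002, 0.001]
contact_force: [-4.8, -0.5, -0.3]
gripper_width: -0.1
grasp_force: 1.9
clock: 6.2
position: [497.3, 231.0, 64.3]
ee_rot: [0.991, 0.132, 0.0, -0.0]
contact_force: [-0.5, 0.4, 0.3]
gripper_width: -0.2
grasp_force: 0.0
```

Contact force reached about 8 N and then released, as a click should. I'll lift, go back, and look.

```bash
python3 -m handwheel '[[0,0,-0.02,0,0,0,-1],[0,0,-0.035,0,0,0,-1],[-0.03,0,-0.035,0,0,0,-1],[-0.051,0,-0.035,0,0,0,-1],[-0.051,0,-0.035,0,0,0,-1]]'
python3 - <<'E'
from h import *
i=brass(); u,v=proj("side",WC).astype(int); c=i[v-40:v+35,u-40:u+60]; cv2.imwrite("pics/e.png",cv2.resize(c,(720,540),interpolation=cv2.INTER_CUBIC))
for k in range(6):
    a=k*np.pi/3; f=lambda r,y: proj('side',WC+XB*r*np.sin(a)+ZB*r*np.cos(a)+YB*y).round(1)
    print(k,f(24,-18),f(24,-30),f(50,0))
E
```

```text
clock: 6.82
position: [446.4, 217.0, 99.9]
ee_rot: [0.991, 0.133, 0.0, -0.0]
contact_force: [0.1, 0.0, -0.0]
gripper_width: 0.0
grasp_force: 0.0
219 241 17 131 142 -21 -31 -7
220 241 17 134 145 -18 -35 -11
217 242 17 133 151 -5 -30 -22
218 242 18 144 170 -20 -28 -10
219 242 18 147 177 -26 -30 -6
220 242 18 146 182 -23 -33 -10
221 242 18 132 166 -23 -36 -12
214 243 17 128 152 -21 -16 -8
215 243 18 142 162 -19 -20 -11
216 243 17 145 174 -22 -22 -9
217 243 18 144 175 -22 -25 -11
218 243 18 145 171 -19 -28 -15
219 243 17 140 160 -26 -29 -10
220 243 19 130 159 -25 -32 -12
214 244 17 134 171 -22 -16 -10
215 244 18 146 166 -20 -19 -14
216 244 18 133 149 -25 -21 -11
217 244 17 128 139 -23 -24 -13
215 245 17 128 134 -26 -17 -12
0 [210.6 229.9] [214.6 228.5] [203.2 224.5]
1 [208.6 229.1] [212.6 227.8] [199.4 223.2]
2 [209.7 235.6] [213.6 234.3] [201.8 236.6]
3 [212.6 242.9] [216.6 241.5] [207.9 251.7]
4 [214.7 243.8] [218.7 242.5] [212.  254.1]
5 [213.7 237.3] [217.7 236. ] [209.7 240.4]
```

View pics/e.png

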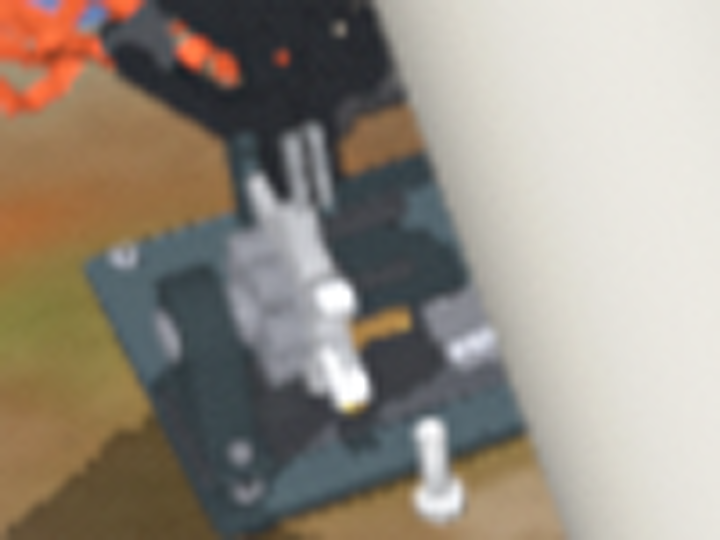

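The brass has moved to bx≈-22, bz≈-11 (crop 385,323) and the yellow mark is on the lower -x lobe. That is exactly one click, with two to go. Second flick, same as the first.

```bash
python3 -m handwheel '[[0,0,0.02,0,0,0,-1],[0,0,0.036,0,0,0,-1],[0.008,0,0.036,0,0,0,-1],[0.014,0,0.036,0,0,0,-1],[0.02,0,0.036,0,0,0,-1],[0.025,0,0.036,0,0,0,-1],[0.03,0,0.036,0,0,0,-1],[0.035,0,0.036,0,0,0,-1],[0.04,0,0.036,0,0,0,-1],[0.045,0,0.036,0,0,0,-1]]'
python3 -m handwheel '[[0.006,0,0,0,0,0,-1],[0.006,0,0,0,0,0,-1],[0.006,0,-0.02,0,0,0,-1],[0.006,0,-0.036,0,0,0,-1],[-0.03,0,-0.036,0,0,0,-1],[-0.045,0,-0.036,0,0,0,-1],[-0.045,0,-0.036,0,0,0,-1]]'
python3 - <<'E'
from h import *
brass()
E
```

```text
clock: 8.12
position: [492.5, 229.9, 63.9]
ee_rot: [0.991, 0.132, 0.002, -0.001]
contact_force: [0.3, -0.1, -0.8]
gripper_width: 0.1
grasp_force: 0.0
clock: 9.0
position: [446.9, 217.2, 99.5]
ee_rot: [0.991, 0.133, 0.0, -0.0]
contact_force: [0.0, -0.1, -0.4]
gripper_width: 0.1
grasp_force: 0.0
218 235 18 145 171 -21 -31 15
219 235 18 147 172 -27 -32 19
220 235 18 128 149 -22 -37 14
215 236 18 134 152 -20 -23 14
216 236 18 142 172 -20 -25 13
217 236 18 145 174 -25 -27 16
218 236 18 144 173 -22 -30 13
219 236 17 140 167 -24 -33 13
214 237 17 137 175 -24 -18 15
215 237 18 142 167 -24 -21 14
216 237 18 133 153 -24 -24 13
217 237 17 131 144 -26 -26 14
218 237 18 124 136 -24 -30 10
211 240 27 129 255 -48 -3 28
212 240 26 132 255 -44 -6 24
```

The brass is now at bx≈-22, bz≈+13, which is k=5. One more flick.

```bash
python3 -m handwheel '[[0,0,0.02,0,0,0,-1],[0,0,0.036,0,0,0,-1],[0.008,0,0.036,0,0,0,-1],[0.014,0,0.036,0,0,0,-1],[0.02,0,0.036,0,0,0,-1],[0.025,0,0.036,0,0,0,-1],[0.03,0,0.036,0,0,0,-1],[0.035,0,0.036,0,0,0,-1],[0.04,0,0.036,0,0,0,-1],[0.045,0,0.036,0,0,0,-1]]'
python3 -m handwheel '[[0.006,0,0,0,0,0,-1],[0.006,0,0,0,0,0,-1],[0.006,0,-0.03,0,0,0,-1],[0.006,0,-0.06,0,0,0,-1],[-0.03,0,-0.08,0,0,0,-1],[-0.03,0,-0.08,0,0,0,-1]]'
python3 - <<'E'
from h import *
brass()
P0=np.array([539.2,2.4,0])
s=read_state(); print("joints",s["joints"].round(2),toolang(yaw+np.pi/2))
p=P0-YB*45; p[2]=100
print("to plate -45 z100rep",step(p), ((p-WC)@XB,(p-WC)@YB))
E
```

```text
clock: 10.3
position: [492.5, 229.9, 63.9]
ee_rot: [0.991, 0.132, 0.001, -0.001]
contact_force: [0.1, 0.1, -0.4]
gripper_width: 0.3
grasp_force: 0.0
clock: 11.05
position: [461.0, 221.2, 145.1]
ee_rot: [0.991, 0.133, 0.001, -0.001]
contact_force: [0.2, 0.2, -1.3]
gripper_width: 0.0
grasp_force: 0.0
205 223 21 135 176 1 -6 52
215 227 17 125 141 -1 -32 29
213 228 17 132 154 20 -31 11
214 228 18 144 170 -1 -28 27
215 228 18 146 176 -3 -30 28
216 228 18 144 172 -3 -33 27
217 228 17 130 149 -5 -36 27
210 229 17 134 152 1 -17 26
211 229 18 138 164 0 -20 27
212 229 18 144 174 1 -23 25
213 229 18 144 177 -1 -25 25
214 229 18 142 172 0 -28 23
215 229 18 137 158 -4 -30 25
216 229 17 129 146 -4 -33 24
210 230 17 141 172 -5 -15 28
211 230 18 145 167 -1 -19 24
212 230 17 133 150 -1 -22 23
213 230 17 125 141 -6 -23 25
210 231 17 124 161 -4 -15 24
211 231 18 126 132 -3 -18 22
joints [ 0.76  0.23 -0.34 -0.   -1.    1.07] [array([ 1.00e-03, -2.00e-03, -1.57e+00]), array([-2.000e-03, -1.000e-03,  1.571e+00])]
to plate -45 z100rep [0.0173 0.2767 0.044 ] (np.float64(0.4681020574813265), np.float64(-276.3149387317295))
```

The brass screw is up: bx≈0, bz≈+25, with the yellow mark at the top. Next I'll go high over to behind the push plate, turning the tool 90° on the way.

```bash
python3 -m handwheel '[[0.002,0.03,0,0,0,-0.17,-1],[0.004,0.06,0,0,0,-0.34,-1],[0.006,0.09,0,0,0,-0.51,-1],[0.008,0.12,0,0,0,-0.68,-1],[0.01,0.15,0,0,0,-0.85,-1],[0.012,0.18,0,0,0,-1.02,-1],[0.014,0.21,0,0,0,-1.19,-1],[0.016,0.245,0,0,0,-1.36,-1],[0.0173,0.2767,0,0,0,-1.53,-1],[0.0173,0.2767,0,0,0,-1.571,-1]]'
python3 - <<'E'
from h import *
s=read_state(); p=np.array([539.2,2.4,0])-YB*45; p[2]=22
print(s["joints"].round(2),s["position"],step(p),toolang(yaw+np.pi/2)[0])
im,d=grab("side"); P=cloud("side",d); r=P-WC; bx,by,bz=r@XB,r@YB,P[...,2]
m=(abs(bx)<22)&(by<-205)&(by>-260)&(bz>55)&(bz<84); print("plate side",m.sum(),np.percentile(by[m],[1,10,50]) if m.sum() else 0)
m=(np.hypot(P[...,0]-s["position"][0],P[...,1]-s["position"][1])<25)&(bz>s["position"][2]+10)&(bz<s["position"][2]+90); print("tip",m.sum(),np.percentile(bz[m],[0,1,3])-s["position"][2] if m.sum() else 0)
im,d=grab("top"); cv2.imwrite("pics/f.png",np.hstack([cv2.resize(im[140:255,165:325],(400,288)), cv2.resize(get_image("side")[0][170:290,150:316],(400,288))]))
P=cloud("top",d); r=P-WC; bx,by,bz=r@XB,r@YB,P[...,2]
m=(abs(bx)<20)&(by<-205)&(by>-260)&(bz>70)&(bz<95); print("plate top",m.sum(),np.percentile(by[m],[1,10,50]) if m.sum() else 0)
E
```

```text
clock: 12.35
position: [547.1, -27.9, 141.1]
ee_rot: [0.618, 0.786, -0.009, 0.012]
contact_force: [0.5, 0.4, -0.4]
gripper_width: -0.0
grasp_force: 0.0
[ 0.26  0.29 -0.28  0.04 -1.    3.1 ] [547.10874829 -27.89143978 141.07501744] [-0.0101  0.0007  0.1194] [-0.     0.03  -0.027]
plate side 15 [-243.26327307 -241.16749435 -235.08556835]
tip 110 [36.76989708 37.93297842 40.45161757]
plate top 56 [-235.05073903 -232.67382924 -213.96746564]
```

View pics/f.png

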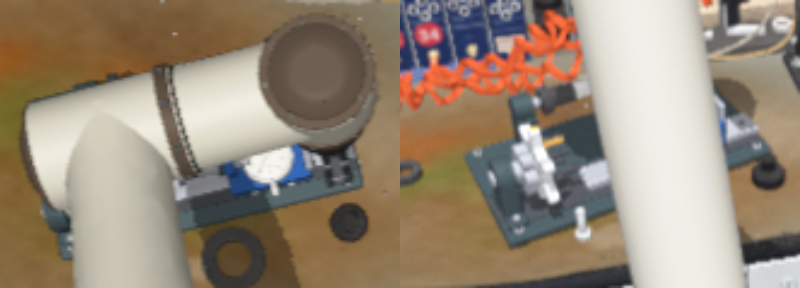

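The picture shows the wheel with brass up, at right panel (553,142), and the gripper just behind the plate. Joint 6 has reached its limit of 3.1, so I'll turn back the other way by half a turn, which is the same tool shape.

```bash
python3 -m handwheel '[[0,0,0,0,0,0.18,-1],[0,0,0,0,0,0.36,-1],[0,0,0,0,0,0.54,-1],[0,0,0,0,0,0.72,-1],[0,0,0,0,0,0.9,-1],[0,0,0,0,0,1.08,-1],[0,0,0,0,0,1.26,-1],[0,0,0,0,0,1.44,-1],[0,0,0,0,0,1.6,-1],[0,0,0,0,0,1.6,-1]]' | head -2
python3 - <<'E'
from h import *
s=read_state(); p=np.array([539.2,2.4,0])-YB*45; p[2]=140
print(s["joints"].round(2),s["position"],step(p),toolang(yaw+np.pi/2))
E
```

```text
clock: 13.75
position: [546.7, -25.6, 142.4]
[ 0.27  0.29 -0.28  0.03 -1.    1.5 ] [546.66065955 -25.5863066  142.35105005] [0.0009 0.0159 0.0028] [array([ 0.025,  0.022, -1.621]), array([ 0.021, -0.024,  1.52 ])]
```

```bash
python3 -m handwheel '[[0,0.004,0,0.003,-0.003,0.18,-1],[0,0.008,0,0.005,-0.005,0.36,-1],[0,0.012,0,0.008,-0.008,0.54,-1],[0,0.016,0,0.01,-0.01,0.72,-1],[0,0.016,0,0.013,-0.013,0.9,-1],[0,0.016,0,0.016,-0.016,1.08,-1],[0,0.016,0,0.018,-0.02,1.26,-1],[0,0.016,0,0.02,-0.023,1.44,-1],[0,0.016,0,0.021,-0.024,1.52,-1],[0,0.016,0,0.021,-0.024,1.52,-1]]' | head -2
python3 - <<'E'
from h import *
s=read_state(); p=np.array([539.2,2.4,0])-YB*45; p[2]=22
print(s["joints"].round(2),s["position"],step(p),toolang(yaw+np.pi/2))
im,d=grab("side"); P=cloud("side",d); q=P-s["position"]
m=(np.hypot(q[...,0],q[...,1])<25)&(q[...,2]>10)&(q[...,2]<90); b=P[m]-WC
z=q[m][:,2]; print(m.sum(),np.percentile(z,[0,1,3])); 
for a in range(30,90,8):
    k=(z>=a)&(z<a+8)
    if k.sum(): print(a,k.sum(),np.percentile(b[k]@YB,[2,98]).round(),np.percentile(b[k]@XB,[2,98]).round())
E
```

```text
clock: 15.0
position: [550.0, -41.6, 142.8]
[ 0.22  0.3  -0.25  0.   -1.02  0.05] [550.04553711 -41.60447764 142.8440471 ] [-0.0004 -0.0011  0.1208] [array([ 1.000e-03,  0.000e+00, -3.141e+00]), array([ 0.   , -0.   ,  0.001])]
114 [39.52313905 40.43277911 41.77462189]
38 11 [-285. -268.] [-13.   5.]
46 22 [-285. -268.] [-16.   5.]
54 20 [-283. -268.] [-16.   5.]
62 24 [-284. -268.] [-16.   3.]
70 15 [-284. -267.] [-18.   7.]
78 10 [-281. -266.] [-16.  11.]
86 12 [-287. -266.] [-10.  20.]
```

The tool is oriented correctly, with the finger at by -285..-268 and the plate face near -234. Descend, then approach the plate.

```bash
python3 -m handwheel '[[0,-0.001,0.03,0,0,0,-1],[0,-0.001,0.06,0,0,0,-1],[0,-0.001,0.09,0,0,0,-1],[0,-0.001,0.11,0,0,0,-1],[0,-0.001,0.119,0,0,0,-1],[-0.01,-0.001,0.119,0,0,0,-1],[-0.018,-0.001,0.119,0,0,0,-1],[-0.022,-0.001,0.119,0,0,0,-1]]'
python3 -m handwheel '[[-0.003,0,0,0,0,0,-1],[-0.006,0,0,0,0,0,-1],[-0.009,0,0,0,0,0,-1],[-0.012,0,0,0,0,0,-1]]'
python3 - <<'E'
from h import *
s=read_state(); print((s["position"]-WC)@XB,(s["position"]-WC)@YB)
im,d=grab("side"); P=cloud("side",d); q=P-s["position"]
m=(np.hypot(q[...,0],q[...,1])<16)&(q[...,2]>25)&(q[...,2]<90); print(m.sum(),np.percentile(q[m][:,2],[0,1,3]))
E
```

```text
clock: 16.05
position: [545.8, -19.6, 24.8]
ee_rot: [0.794, -0.608, 0.001, -0.001]
contact_force: [0.4, 0.5, -0.1]
gripper_width: -0.2
grasp_force: 0.0
clock: 16.55
position: [542.4, -9.1, 24.1]
ee_rot: [0.793, -0.609, 0.0, 0.0]
contact_force: [-0.0, -2.1, 1.6]
gripper_width: -0.3
grasp_force: 1.1
0.5614031251803828 -243.2604609539065
73 [38.96870879 40.41431295 42.88617754]
```

Contact at by≈-243 with the 2 N drag. Rod tip is at by≈-113 and brass tip at -30, so about 83 mm remains. I'll push 70 mm steadily, then creep.

```bash
python3 -m handwheel '[[-0.003,0,0,0,0,0,-1],[-0.007,0,0,0,0,0,-1],[-0.011,0,0,0,0,0,-1],[-0.015,0,0,0,0,0,-1],[-0.019,0,0,0,0,0,-1],[-0.023,0,0,0,0,0,-1],[-0.027,0,0,0,0,0,-1],[-0.031,0,0,0,0,0,-1],[-0.034,0,0,0,0,0,-1],[-0.036,0,0,0,0,0,-1]]'
python3 -m handwheel '[[-0.003,0,0,0,0,0,-1],[-0.007,0,0,0,0,0,-1],[-0.011,0,0,0,0,0,-1],[-0.015,0,0,0,0,0,-1],[-0.019,0,0,0,0,0,-1],[-0.023,0,0,0,0,0,-1],[-0.027,0,0,0,0,0,-1],[-0.03,0,0,0,0,0,-1],[-0.032,0,0,0,0,0,-1],[-0.034,0,0,0,0,0,-1]]'
python3 - <<'E'
from h import *
s=read_state(); print((s["position"]-WC)@XB,(s["position"]-WC)@YB)
E
```

```text
clock: 17.85
position: [532.8, 26.0, 23.8]
ee_rot: [0.793, -0.609, 0.0, 0.0]
contact_force: [0.8, -2.7, 1.6]
gripper_width: -0.2
grasp_force: 1.0
clock: 19.1
position: [523.9, 58.7, 23.7]
ee_rot: [0.793, -0.609, 0.0, 0.0]
contact_force: [0.0, -1.3, 1.3]
gripper_width: -0.1
grasp_force: 1.0
0.4411537523333875 -172.96237355644135
```

```bash
python3 -m handwheel '[[-0.0015,0,0,0,0,0,-1],[-0.003,0,0,0,0,0,-1],[-0.0045,0,0,0,0,0,-1],[-0.006,0,0,0,0,0,-1]]'
python3 -m handwheel '[[-0.001,0,0,0,0,0,-1],[-0.002,0,0,0,0,0,-1],[-0.003,0,0,0,0,0,-1]]'
python3 -m handwheel '[[-0.001,0,0,0,0,0,-1],[-0.002,0,0,0,0,0,-1],[-0.002,0,0,0,0,0,-1]]'
python3 - <<'E'
from h import *
s=read_state(); print((s["position"]-WC)@XB,(s["position"]-WC)@YB)
E
```

```text
clock: 19.6
position: [522.3, 64.4, 23.7]
ee_rot: [0.793, -0.609, 0.0, 0.0]
contact_force: [-0.6, -2.7, 1.0]
gripper_width: -0.6
grasp_force: 1.0
clock: 19.98
position: [522.0, 65.4, 23.7]
ee_rot: [0.794, -0.609, 0.001, 0.001]
contact_force: [4.5, -14.9, 0.2]
gripper_width: -0.1
grasp_force: 7.3
clock: 20.35
position: [521.9, 65.6, 23.7]
ee_rot: [0.793, -0.609, 0.001, 0.002]
contact_force: [6.6, -17.6, -1.0]
gripper_width: 0.0
grasp_force: 9.8
0.34313216005181 -165.7621719003943
```

A firm stop at 18 N after about 78 mm of travel, which fits the rod meeting the brass. I'll back off straight, rise, and look.

```bash
python3 -m handwheel '[[0.002,0,0,0,0,0,-1],[0.005,0,0,0,0,0,-1],[0.012,0,0,0,0,0,-1],[0.03,0,0,0,0,0,-1],[0.06,0,0,0,0,0,-1],[0.1,0,-0.02,0,0,0,-1],[0.12,0,-0.07,0,0,0,-1],[0.15,0,-0.12,0,0,0,-1],[0.2,0,-0.12,0,0,0,-1],[0.25,0,-0.12,0,0,0,-1]]'
python3 -m handwheel '[[0.04,0,0,0,0,0,-1],[0.08,0,0,0,0,0,-1],[0.08,0,0,0,0,0,-1]]'
python3 - <<'E'
from h import *
i=brass() if 0 else grab("side")[0]; im,d=grab("top"); P=cloud("top",d); r=P-WC; bx,by,bz=r@XB,r@YB,P[...,2]
m=(abs(bx)<20)&(by<-130)&(by>-200)&(bz>75)&(bz<92); print("plate",m.sum(),np.percentile(by[m],[1,10,50]) if m.sum() else 0)
cv2.imwrite("pics/g.png",np.hstack([cv2.resize(im[150:255,170:300],(400,323),interpolation=cv2.INTER_CUBIC),cv2.resize(i[195:276,170:270],(400,323),interpolation=cv2.INTER_CUBIC)]))
E
```

```text
clock: 21.6
position: [586.6, -173.9, 145.1]
ee_rot: [0.794, -0.608, 0.001, -0.001]
contact_force: [0.7, -0.2, -1.1]
gripper_width: -0.0
grasp_force: 0.0
clock: 21.98
position: [606.5, -252.5, 142.9]
ee_rot: [0.792, -0.61, -0.0, 0.0]
contact_force: [-0.2, 0.1, -1.2]
gripper_width: 0.1
grasp_force: 0.0
plate 64 [-152.49726961 -151.96539815 -147.25159835]
```

View pics/g.png

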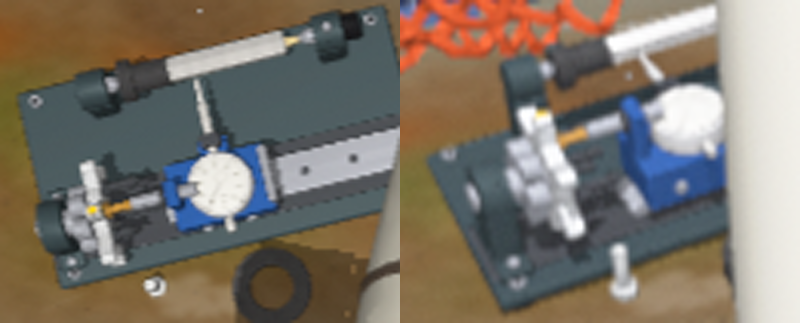

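Both views show the yellow-marked lobe up, at (92,210) left and (540,115) right. The stop rod meets the brass screw end to end, at (130,205) left and (585,132) right, and the bolt and ring I can see are undisturbed. I'll hand it in.

```bash
python3 -c "
from bench import *
print(job_done())"
```

```text
the job is handed in; nothing more can be done
None
```

I flicked the wheel three clicks so the brass screw points straight up, then pushed the carriage until its stop rod rested against the screw. The robot is clear of everything, and I handed the job in at about 22 s without seeing a verdict.

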